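Ball into the die pocket, then close the hand press

ROBOT

A 7-joint arm with a two-finger parallel gripper is mounted at the origin on the work surface. World frame = base frame: x ahead of the robot, y to its left, z up, the work surface at z = 0. Lengths are in mm, angles in rad, forces in N, time in s.
With the tool pointing down it reaches from about 400 to 875 mm from the base axis. Payload 4.4 kg.
Tool frame: the origin (TCP) lies at the very end of the fingers, on their centre line; the grasp point (between the pads) lies 19 mm behind it; z points along the fingers, y is the line along which they close (so a half turn about z gives the same grasp; the last joint's range is limited). The gripper opens to 85 mm and grips with 20 to 120 N. Pads are 22 mm wide; open, the fingers measure 114 mm over their backs; the gripper's body (76 mm by 85 mm) begins 54 mm behind the grasp point. The pads swing forward as they close: fully open they stand 13 mm farther back than shut.
Start: joints at [-1.233, 0.628, 0.038, 1.517, -0.027, 0.996, -0.02], TCP at [255.373, 597.748, 231.313] pointing down, gripper open.
Joint ranges: [-3.06, 3.06], [-0.37, 2.12], [-1.25, 1.32], [0.18, 2.47], [-1.1, 4.24], [0.23, 1.98], [-2.94, 2.94]. Speed limits (rad/s): [2.57, 2.57, 3.14, 3.14, 3.14, 3.14, 3.14].

INTERFACE

Orientations are given as [roll, pitch, yaw] about the fixed x, y, z axes, in that order (R = Rz(yaw) Ry(pitch) Rx(roll)).
In Python, from cell import ctrl gives the robot as it stands.
- The arm moves only by the tool jog_arm, never from a script. Its argument "plan" is a list of rows, each an object of numbers: "tx", "ty", "tz": the shift along the tool's x, y, z as a fraction of full scale; "wx", "wy", "wz": the turn, a rotation vector about the tool's x, y, z as a fraction of full scale; "claw": the closure, from 0 (fully open) to 1 (shut). In form: [{"tx": .., "ty": .., "tz": .., "wx": .., "wy": .., "wz": .., "claw": ..}, ...]. A call has 1 to 12 rows; each row is the pose to reach, as a shift and turn from the pose commanded when the call began, along the tool's axes at that moment; what a row does not reach only later rows make up. Full scale, the value 1, is 300 mm for a shift and 90 degrees for a turn. A row lasts 1/10 s, in which the tool goes at most 50 mm and 8.59 degrees, less where a joint would pass 70% of its speed; a pose out of reach is approached as far as the arm can. A call with a number of a shift or a turn outside -1 to 1 is refused whole. A call with a gripper value outside its range is refused whole. The fingers move at their own pace and stop on an object; the grip force is fixed at half the most. Time passes only in rows, so rows that repeat a pose let the fingers close. It gives the time, the measured TCP pose, the force, the opening and the grip force at its end, in the units of the state.
- ctrl.read_state(): the state, without advancing time (a new reading comes with each control period).
- ctrl.get_image(name): name is "side" or "top" or "wrist"; returns a dict with "img" (400x640x3 uint8, red, green, blue), "depth" (400x640 float32, mm along the optical axis (not along the pixel's ray), 0 where there is no reading), "fx", "fy", "cx", "cy" (pixels), "position" and "orientation" of the camera in the world; the wrist camera has in their place "hand_eye" (4x4, takes a point from camera to tool coordinates, whose origin is the TCP and whose axes are the flange's). Camera axes: x right, y down, z forward; pixel columns grow to the right and rows downward; lengths in mm; the calibration is good to about 2 mm. A picture is of the moment at which its call begins: read the wrist's pose just before it.
- ctrl.finish_job(): hands the job in; it is judged then, once.
Trained networks look in a picture, given as the dict that the camera call returned (one of the last four; its "shot" number tells which), for a name from the list of things; names that differ only in an ending like _2 or _b are one class to them, and where a whole thing is asked for, a point or a joint stands for the part that bears it (a point fixed in the world has none). Each returns a list of dicts, best first, with "score" (0 to 1); they miss things now and then, are a little off and sometimes report something else, mostly with a low value. They report only what shows in the picture. A call takes as long as a camera call. They do not tell look-alikes from the thing itself.
- ctrl.trace(picture, thing): "pixels" (400x640 bool, what is visible of it) and "extent" ([centre column, centre row, width, height] in pixels, round what is visible of it).
The state is a dict: "clock": time; "qpos": joint angles; "qd": joint speeds; "tau": joint torques, N m; "eef_pos": TCP position; "tool_rot": TCP orientation; "force": force on the tool from outside, world axes, zero at the start; "torque": the same for the moment, N m; "width": finger opening in mm; "gripper_force": force on a finger pad.
Only numpy, scipy, OpenCV 4.12 (cv2) and the standard library are available. Lean on these libraries where they do the work, as an engineer would, in place of code of your own. Each camera call takes 0.05 s, during which the arm holds its last target. There are 200 camera calls.

TASK

Roll the big steel ball across the bed of the green hand press, between the two loose dies that stand there, until it drops into the round pocket under the crossbeam. Then slide the red-tabbed safety catch fully off the handle, and only after that push the red handle right down so that the ram comes down on the ball. Leave the dies and everything else on the bench where they stand.

Things in the scene. Friction and masses are not known exactly. Their poses are not given: they have to be found in the camera images.
- press: Green hand press, fixed to the bench. Origin on the bench surface; x axis points away from the robot (give or take its yaw), y left, z up. 'Press' coordinates below are mm in this frame. Its dark steel bed covers x -200 to 160, y -230 to 230, top at z 16, with a lip 6 wide and 10 high round the edge.
- beam (a point): Centre of the beam's underside: press x 67, y 0, z 118. The beam covers press x 15 to 120, y -215 to 215, z 118 to 170, so it reaches 55 past the pocket centre on the robot's side and 50 on the far side. It stands on two cheeks (x 15 to 120, y 185 to 215 and -185 to -215). Behind the right cheek a post (x 120 to 170) reaches z 228.
- ram_face (a point): Centre of the ram's lower face (60 diameter), at press x 70, y 0; flush with the beam's underside (z 118) while the handle is up. It comes down 19 with the handle, to about 2 above a seated ball. Its stem (32 diameter, 44 at the top) stands out of the beam's top, up to press z 295.
- pocket (a point): Centre of the mouth of the round pocket in the bed, at press x 70, y 0, z 16. Mouth 61 diameter, 14 deep, with a flat yellow painted ring round it. The ball sinks about 11 into it and rests on the rim, its centre then about 35 above the bed's top.
- ball: Loose hollow steel ball, 92 diameter, about 0.45 kg; too wide to grasp. It lies on the flat bed and rolls freely; rolling friction slows it by only about 0.1 m/s2 (let go at 0.1 m/s it runs on about 50 mm), so push it slowly and slow down gently.
- ball_center (a point): Centre of the ball (46 above the bed while it rolls on it).
- round_die: Loose copper-coloured disc, 60 diameter, 30 high, about 0.6 kg, standing on the bed in front of the pocket, on the left. Origin at the centre of its foot. Leave it alone.
- square_die: Loose blue block, 60 (its x) x 40 (its y) x 30 high, about 0.5 kg, standing on the bed in front of the pocket, on the right. Origin at the centre of its foot. Leave it alone.
- catch (a joint): Safety catch on top of the beam, in m: 0 = engaged (its steel tongue reaches under the handle and blocks it after 0.1 to 0.2 rad), 0.042 = fully released (end stop). It slides along the press's +y (away from the handle), takes about 3 N and stays where it is left.
- catch_tab (a point): Centre of the catch's upright red tab, which measures 28 along press x, 16 along press y and 42 high; its top is 17 above this point. It stands on a yellow block (36 x 44, 55 high) that stands on the beam. Engaged it is at press x 90, y -130, z 250.
- handle (a joint): Handle, in rad: about 0 = up, 0.75 = fully down (end stop). Friction holds it where it is left; it takes about 5 to 7 N at the grip to push down, and cannot go down while the catch is engaged.
- handle_grip (a point): Middle of the red grip bar at the handle's end: 22 diameter, about 90 long along press y. The handle turns about an axis along press y through press x 140, z 200; this point is 155 from it, at press y -275. The handle points to the robot, 0.70 rad above level at joint value 0 and 0.05 below at 0.75. Its steel arm (16 diameter) is at press y -245.
- hammer: Loose hammer lying on the bench to the left, 280 long. Bystander.
- oil_can: Loose white-and-green can, 90 diameter, 130 high, on the bench to the right. Bystander.
- bowl: Loose white bowl, 130 across, 50 high, on the bench to the left. Bystander.
- brush: Loose wooden brush, 200 long, on the bench to the right. Bystander.
- whetstone: Loose reddish stone block, 180 x 60 x 30 high, on the bench to the right near the robot. Bystander.
Mind the look-alikes: they are no part of the job. Leave any blue or pink look-alike of the ball alone.

How it is judged:
By the outcome, as a careful person would: the job done as asked, in the order asked, and still so for the second after the job is handed in, with the robot touching nothing.
It also fails if it takes over 67 s, if anything falls off the work surface, if the arm or the gripper's body presses on something with over 40 N, if the wrist force passes 120 N, or if a joint passes its speed limit or range.

## Working session

There is one attempt and no reset: what is moved stays moved. The work goes in short steps, Python scripts to look and compute and a tool call to move; the robot and the scene stay as the last step left them, time stands still between calls to the robot, and variables do not carry over. Pictures are saved under pics/ and viewed, at most 10 in all, crops included, and the job is handed in when it is done.

Besides the shell and the picture viewer there is one more tool, called after "Request:" as name(argument=value, ...) on one line, values as JSON. jog_arm: Moves the arm, as the interface text tells. Shift numbers are shares of 300 mm and turn numbers shares of 90 degrees, none past 1 either way. Its arguments: {"type":"object","properties":{"plan":{"type":"array"}},"required":["plan"]}

```bash
mkdir -p pics
cat > h.py <<'E'
import numpy as np, cv2
from cell import ctrl
from scipy.spatial.transform import Rotation as R
def Rm(o):
    o=np.array(o,float)
    if o.shape==(3,3): return o
    if o.size==4: return R.from_quat(o.ravel()).as_matrix()
    return R.from_euler('xyz',o.ravel()).as_matrix()
def cloud(p):
    d=p['depth'];v,u=np.mgrid[:d.shape[0],:d.shape[1]]
    c=np.stack([(u-p['cx'])/p['fx']*d,(v-p['cy'])/p['fy']*d,d],-1)
    if 'hand_eye' in p:
        s=p['st'];H=np.array(p['hand_eye']);c=c@H[:3,:3].T+H[:3,3]
        return c@Rm(s['tool_rot']).T+np.array(s['eef_pos'])
    return c@Rm(p['orientation']).T+np.array(p['position'])
def shot(n,save=None):
    s=ctrl.read_state();p=ctrl.get_image(n);p['st']=s
    if save: cv2.imwrite('pics/'+save+'.png',p['img'][:,:,::-1])
    return p
def proj(p,X):
    c=(np.array(X)-np.array(p['position']))@Rm(p['orientation']);return p['fx']*c[0]/c[2]+p['cx'],p['fy']*c[1]/c[2]+p['cy']
E
python3 - <<'E'
from h import *
s=ctrl.read_state();print(s)
for n in('top','side'):
    p=shot(n,n+'0');C=cloud(p)
    print(n,p['position'],p['orientation'],p['fx'])
    for t in('ball','press','round_die','square_die','catch_tab','handle_grip','hammer','oil_can','bowl','brush','whetstone'):
        for r in ctrl.trace(p,t)[:3]:
            m=r['pixels']&(p['depth']>0)
            if m.sum(): print(t,round(r['score'],2),np.round(r['extent']),m.sum(),np.median(C[m],0).round(),np.percentile(C[m],2,0).round(),np.percentile(C[m],98,0).round())
E
```

```text
{'clock': 0.0, 'qpos': array([-1.23279888,  0.62931716,  0.03846661,  1.5183837 , -0.02697602,
        0.9962963 , -0.01999526]), 'qd': array([-0.00033704,  0.00027882, -0.00097406,  0.00058368,  0.00117865,
        0.00013756,  0.00218173]), 'tau': array([ 2.10502481e-04, -5.63405156e+01,  1.22618202e+00, -1.93450177e+01,
        1.10082608e-02,  1.04660302e-02,  1.87819978e-05]), 'eef_pos': array([255.13946079, 597.14771773, 230.40330233]), 'tool_rot': array([-3.13970762e+00,  5.83222394e-05,  2.73779275e+00]), 'force': array([-0.29272399, -0.1166778 ,  0.33902696]), 'torque': array([-0.00498924,  0.00562632, -0.02956177]), 'gripper_force': 0.0, 'width': 85.30745865372431}
top [ 355.92203764  -30.03409614 1268.80119438] [-3.00547649  0.02876341 -1.59156612] 386.68962731085173
ball 0.97 [308. 224.  24.  32.] 678 [457.  32.  95.] [419.  -7.  17.] [499.  72. 109.]
ball 0.84 [253. 280.  26.  32.] 693 [293. 204.  79.] [253. 167.  48.] [332. 249.  92.]
ball 0.8 [227. 313.  32.  30.] 696 [198. 277.  79.] [157. 243.  51.] [236. 319.  92.]
press 0.83 [329. 181. 188. 135.] 15642 [593.  13.  
[... 2581 characters left out ...]
126.] [ 565. -491.    9.] [ 645. -411.  133.]
oil_can 0.51 [361. 210. 131. 141.] 11346 [599. -50.  21.] [ 396. -226.    9.] [725. 256. 298.]
oil_can 0.24 [277. 146.  70.  19.] 431 [397. 443.  21.] [235. 401.   6.] [502. 478.  29.]
bowl 0.91 [331. 131.  31.  19.] 550 [605. 488.  27.] [546. 403.   1.] [658. 525.  52.]
brush 0.8 [322. 370.  72.  30.] 853 [ 399. -471.   17.] [ 287. -487.    3.] [ 473. -446.   23.]
brush 0.35 [344. 204.  22.  18.] 246 [565.  78.  43.] [540.  58.  16.] [594. 115.  50.]
whetstone 0.95 [270. 326.  62.  30.] 1450 [ 249. -320.   28.] [ 164. -353.    4.] [ 335. -280.   33.]
whetstone 0.72 [362. 208. 132. 143.] 11393 [599. -48.  21.] [ 396. -226.    9.] [726. 258. 297.]
```

Run:
```python
import cv2
a=cv2.imread('pics/top0.png')[100:350,170:490];cv2.imwrite('pics/c1.png',cv2.resize(a,(768,600)))
a=cv2.imread('pics/side0.png')[120:320,220:480];cv2.imwrite('pics/c2.png',cv2.resize(a,(780,600)))
```

```text
(no output)
```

View pics/c1.png

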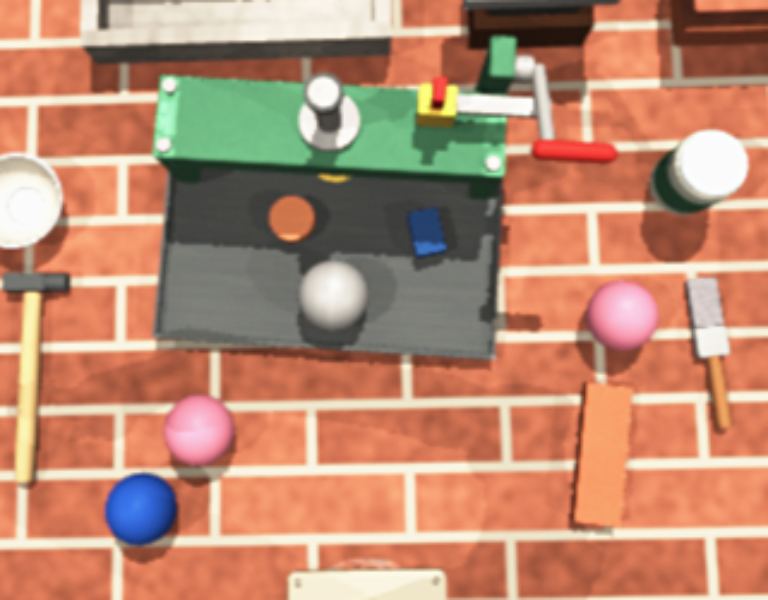

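View pics/c2.png

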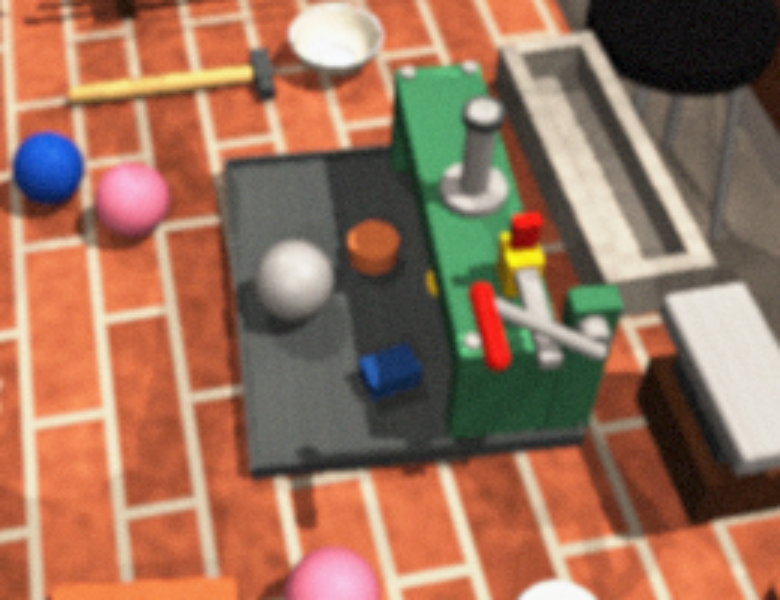

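Top crop: the steel ball is at full-image pixel (309,223) on the bed. Look-alikes: pink (253,280), pink (430,231) and blue (228,312), all on the bench. I choose the steel one on the bed. Round die is at (290,188), square die at (346,197), pocket ring at about (309,174).

```bash
cat > fit.py <<'E'
from h import *
from scipy.optimize import least_squares
def sphere(P,r=46):
    f=lambda c:np.linalg.norm(P-c,axis=1)-r
    return least_squares(f,P.mean(0)-[0,0,20],loss='soft_l1',f_scale=2).x
E
python3 - <<'E'
from fit import *
for n in('top','side'):
    p=shot(n);C=cloud(p);C[p['depth']==0]=np.nan
    x,y,z=C[...,0],C[...,1],C[...,2]
    m=(abs(z-170)<5)&(x>550)&(x<800)&(abs(y)<300)
    m=cv2.morphologyEx(m.astype('u1'),cv2.MORPH_OPEN,np.ones((3,3)))>0
    P=C[m];r=cv2.minAreaRect(P[:,:2].astype('f4'));print(n,'beam',np.round(r[0],1),np.round(r[1],1),round(r[2],2),np.median(P[:,2]))
    m=(abs(z-295)<6)&(x>600)&(abs(y-30)<80);print('stem',C[m].mean(0).round(1),m.sum())
    m=(z>8)&(z<32)&(x>350)&(x<720)&(abs(y)<275)
    P=C[m];r=cv2.minAreaRect(P[:,:2].astype('f4'));print('bed',np.round(r[0],1),np.round(r[1],1),round(r[2],2),np.median(P[:,2]))
    m=(np.hypot(x-458,y-32)<50)&(z>40);print('ball',sphere(C[m]).round(1),m.sum())
    for nm in('round_die','square_die'):
        c=(567,85) if nm[0]=='r' else (547,-92)
        m=(np.hypot(x-c[0],y-c[1])<45)&(abs(z-46)<5)&(z<52);r=cv2.minAreaRect(C[m][:,:2].astype('f4'));print(nm,[np.round(q,1) for q in r])
    m=(z>238)&(np.hypot(x-662,y+100)<60);P=C[m];print('tab',np.percentile(P,[2,50,98],axis=0).round(1).tolist(),m.sum())
    m=(p['img'][...,0]>120)&(p['img'][...,1]<60)&(z>285)&(y<-150)&(abs(x-590)<60);P=C[m];print('grip',np.percentile(P,[2,50,98],axis=0).round(1).tolist(),m.sum())
E
```

```text
top beam [659.9  27.6] [427.6 105.6] 84.95 170.04378255576137
stem [662.5  26.7 294.5] 220
bed [509.7  18.9] [502.8 243.8] 85.75 16.330557651508457
ball [461.6  31.8  61.6] 666
round_die [array([568.4,  86.6]), array([56.2, 55.3]), np.float64(0.3)]
square_die [array([545.7, -93.3]), array([60.7, 39.9]), np.float64(10.6)]
tab [[658.1, -109.2, 241.3], [668.1, -101.0, 265.9], [684.9, -93.1, 271.0]] 82
grip [[576.2, -277.7, 296.5], [581.3, -235.8, 303.5], [595.3, -196.9, 308.2]] 129
side beam [659.6  27. ] [429.8 104.8] 85.12 169.4550232466459
stem [661.4  27.  293.6] 128
bed [565.9  37. ] [467.1 345.8] 85.3 15.638709248498799
ball [461.5  34.5  60.8] 548
round_die [array([567.5,  87.9]), array([62.4, 57.7]), np.float64(75.2)]
square_die [array([545.3, -93.3]), array([60.2, 42.3]), np.float64(8.2)]
tab [[657.5, -109.6, 240.7], [670.3, -106.0, 259.1], [684.1, -94.0, 268.7]] 95
grip [[577.2, -281.9, 297.3], [586.5, -245.8, 305.4], [597.0, -199.9, 309.7]] 203
```

```bash
cat >> h.py <<'E'
PSI=np.deg2rad(-5.0);O=np.array([592.5,33.2])
def p2w(x,y,z=0): c,s=np.cos(PSI),np.sin(PSI);return np.array([O[0]+c*x-s*y,O[1]+s*x+c*y,z])
def w2p(X): X=np.array(X);d=X[:2]-O;c,s=np.cos(PSI),np.sin(PSI);return np.array([c*d[0]+s*d[1],-s*d[0]+c*d[1],X[2]])
def tool(head,tilt,flip=1):
    # tool z forward(heading, deg)/down, tilt deg from down; tool y = flip*left of heading
    h,t=np.deg2rad([head,tilt]);f=np.array([np.cos(h),np.sin(h),0]);l=np.array([-f[1],f[0],0])*flip
    z=f*np.sin(t)-np.array([0,0,1])*np.cos(t);return np.stack([np.cross(l,z),l,z],1)
def rows(targets):
    s=ctrl.read_state();R0=Rm(s['tool_rot']);p0=np.array(s['eef_pos'])
    print('now',p0.round(1),'press',w2p(p0).round(1),'f',np.round(s['force'],1),'w',round(s['width'],1),'t',round(s['clock'],2))
    for p,Rt in targets:
        t=R0.T@(np.array(p)-p0)/300;w=R.from_matrix(R0.T@Rt).as_rotvec()/(np.pi/2)
        print(np.round(t,3),np.round(w,3))
E
python3 - <<'E'
from h import *
T=tool(-27,40)
rows([([330,340,200],T),([400,66,170],T)])
b=w2p([461.5,33,62]);print(b,w2p([662,26.8,0]),w2p([568,87.2,0]),w2p([545.5,-93.3,0]))
E
```

```text
now [255.4 597.7 231.3] press [-385.1  533.   231.3] f [-0.3 -0.1  0.4] w 85.5 t 1.3
[-0.566 -0.692  0.104] [ 0.015 -0.444  0.041]
[-1.14  -1.44   0.204] [ 0.015 -0.444  0.041]
[-130.4840743   -11.61664124   62.        ] [69.79332827 -0.31832195  0.        ] [-29.11318021  51.659198     0.        ] [ -35.79594935 -130.11494922    0.        ]
```

Request:
jog_arm(plan=[{"tx": -0.566,"ty": -0.692,"tz": 0.104,"wx": 0.015,"wy": -0.444,"wz": 0.041,"claw": 0.4},{"tx": -0.566,"ty": -0.692,"tz": 0.104,"wx": 0.015,"wy": -0.444,"wz": 0.041,"claw": 0.4},{"tx": -0.566,"ty": -0.692,"tz": 0.104,"wx": 0.015,"wy": -0.444,"wz": 0.041,"claw": 0.4},{"tx": -0.566,"ty": -0.692,"tz": 0.104,"wx": 0.015,"wy": -0.444,"wz": 0.041,"claw": 0.4},{"tx": -0.566,"ty": -0.692,"tz": 0.104,"wx": 0.015,"wy": -0.444,"wz": 0.041,"claw": 0.4},{"tx": -0.566,"ty": -0.692,"tz": 0.104,"wx": 0.015,"wy": -0.444,"wz": 0.041,"claw": 0.4},{"tx": -0.566,"ty": -0.692,"tz": 0.104,"wx": 0.015,"wy": -0.444,"wz": 0.041,"claw": 0.4}])

```text
clock: 2.0
eef_pos: [329.5, 336.5, 199.9]
tool_rot: [-3.136, 0.7, 2.672]
force: [0.2, -0.3, 0.6]
width: 51.2
gripper_force: 0.0
```

Run:
```python
from h import *
T=tool(-27,40)
rows([([400,66,170],T)])
s=ctrl.read_state();print(s['qpos'].round(2),Rm(s['tool_rot'])[:,2])
```

```text
now [329.5 336.5 199.9] press [-288.4  279.3  199.9] f [ 0.2 -0.3  0.6] w 51.2 t 2.0
[-0.408 -0.695  0.478] [-0.003  0.001  0.001]
[-1.72  0.62  0.56  2.15  0.65  0.66 -0.69] [ 0.57187277 -0.29657045 -0.76485783]
```

Request:
jog_arm(plan=[{"tx": -0.408,"ty": -0.695,"tz": 0.478,"claw": 0.4},{"tx": -0.408,"ty": -0.695,"tz": 0.478,"claw": 0.4},{"tx": -0.408,"ty": -0.695,"tz": 0.478,"claw": 0.4},{"tx": -0.408,"ty": -0.695,"tz": 0.478,"claw": 0.4},{"tx": -0.408,"ty": -0.695,"tz": 0.478,"claw": 0.4},{"tx": -0.408,"ty": -0.695,"tz": 0.478,"claw": 0.4},{"tx": -0.408,"ty": -0.695,"tz": 0.478,"claw": 0.4}])

```text
invalid input at $.plan[0]: expected keys tx, ty, tz, wx, wy, wz, claw
```

```bash
cat > look.py <<'E'
from fit import *
def ball(n='top',near=None,save=None):
    p=shot(n,save);C=cloud(p);C[p['depth']==0]=np.nan
    best=None
    for r in ctrl.trace(p,'ball'):
        m=r['pixels'];P=C[m];P=P[np.isfinite(P).all(1)&(P[:,2]>30)&(P[:,2]<116)] if m.any() else []
        if len(P)<60: continue
        q=w2p(np.median(P,0))
        if -200<q[0]<160 and abs(q[1])<230:
            c=sphere(P);print(n,'ball',c.round(1),'press',w2p(c).round(1),round(r['score'],2),len(P))
E
python3 - <<'E'
from look import *
T=tool(-27,40)
ball('side',save='s1')
d=np.array([np.cos(np.deg2rad(-27)),np.sin(np.deg2rad(-27)),0])
B=np.array([461.5,33,62])
rows([(B-60*d,T),(B-48*d,T),(B-40*d,T)])
print(ctrl.read_state()['qpos'].round(2))
E
```

```text
side ball [461.6  34.3  60.7] press [-130.5  -10.3   60.7] 0.98 523
side ball [569.5  90.2   3.9] press [-27.9  54.8   3.9] 0.34 211
now [329.9 341.4 200.2] press [-288.4  284.2  200.2] f [ 0.5  1.1 -0.4] w 51.4 t 2.1
[-0.209 -0.718  0.774] [ 0.001 -0.001 -0.   ]
[-0.24  -0.718  0.8  ] [ 0.001 -0.001 -0.   ]
[-0.26  -0.718  0.817] [ 0.001 -0.001 -0.   ]
[-1.72  0.62  0.56  2.15  0.65  0.66 -0.69]
```

View pics/s1.png

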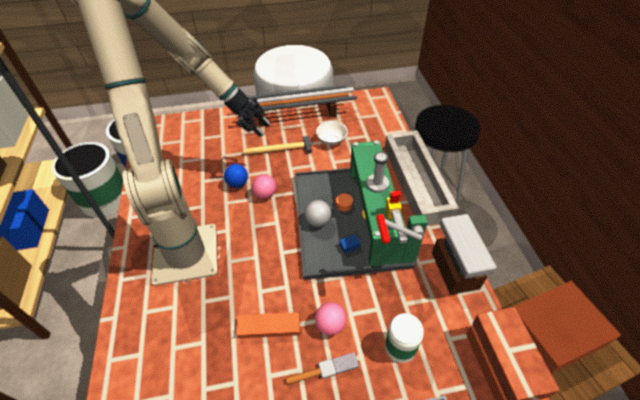

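Side picture: steel ball at (318,213) on the bed, gripper hanging at about (258,120), clear of the look-alikes at (235,176) and (263,187).

Request:
jog_arm(plan=[{"tx": -0.408,"ty": -0.71,"tz": 0.478,"wx": 0,"wy": 0,"wz": 0,"claw": 0.4},{"tx": -0.408,"ty": -0.71,"tz": 0.478,"wx": 0,"wy": 0,"wz": 0,"claw": 0.4},{"tx": -0.408,"ty": -0.71,"tz": 0.478,"wx": 0,"wy": 0,"wz": 0,"claw": 0.4},{"tx": -0.408,"ty": -0.71,"tz": 0.478,"wx": 0,"wy": 0,"wz": 0,"claw": 0.4},{"tx": -0.408,"ty": -0.71,"tz": 0.478,"wx": 0,"wy": 0,"wz": 0,"claw": 0.4},{"tx": -0.408,"ty": -0.71,"tz": 0.478,"wx": 0,"wy": 0,"wz": 0,"claw": 0.4},{"tx": -0.408,"ty": -0.71,"tz": 0.478,"wx": 0,"wy": 0,"wz": 0,"claw": 0.4},{"tx": -0.408,"ty": -0.71,"tz": 0.478,"wx": 0,"wy": 0,"wz": 0,"claw": 0.4}])

```text
clock: 2.9
eef_pos: [402.6, 98.7, 130.0]
tool_rot: [-2.843, 0.653, 2.832]
force: [-0.2, -0.4, -0.3]
width: 51.1
gripper_force: 0.0
```

Run:
```python
from look import *
T=tool(-27,40)
d=np.array([np.cos(np.deg2rad(-27)),np.sin(np.deg2rad(-27)),0])
B=np.array([461.5,33.2,62])
rows([(B-65*d,T),(B-55*d,T),(B-40*d,T)])
print(ctrl.read_state()['qpos'].round(2))
```

```text
now [402.6  98.7 130. ] press [-194.9   48.7  130. ] f [-0.2 -0.4 -0.3] w 51.1 t 2.9
[ 0.106 -0.048  0.228] [-0.125 -0.016  0.084]
[ 0.08  -0.048  0.249] [-0.125 -0.016  0.084]
[ 0.041 -0.047  0.28 ] [-0.125 -0.016  0.084]
[-0.99  0.67  0.13  2.46  1.45  0.63 -1.17]
```

Run:
```python
from look import *
T=tool(-27,18)
d=np.array([np.cos(np.deg2rad(-27)),np.sin(np.deg2rad(-27)),0])
B=np.array([461.5,33.2,58])
rows([(B-62*d+[0,0,50],T),(B-62*d,T),(B-54*d,T)])
```

```text
now [402.6  98.7 130. ] press [-194.9   48.7  130. ] f [-0.2 -0.4 -0.3] w 51.1 t 2.9
[ 0.005 -0.084  0.118] [-0.139  0.227  0.059]
[ 0.106 -0.045  0.245] [-0.139  0.227  0.059]
[ 0.086 -0.045  0.261] [-0.139  0.227  0.059]
```

Request:
jog_arm(plan=[{"tx": 0.005,"ty": -0.084,"tz": 0.118,"wx": -0.139,"wy": 0.227,"wz": 0.059,"claw": 0.4},{"tx": 0.005,"ty": -0.084,"tz": 0.118,"wx": -0.139,"wy": 0.227,"wz": 0.059,"claw": 0.4},{"tx": 0.005,"ty": -0.084,"tz": 0.118,"wx": -0.139,"wy": 0.227,"wz": 0.059,"claw": 0.4},{"tx": 0.005,"ty": -0.084,"tz": 0.118,"wx": -0.139,"wy": 0.227,"wz": 0.059,"claw": 0.4},{"tx": 0.106,"ty": -0.045,"tz": 0.245,"wx": -0.139,"wy": 0.227,"wz": 0.059,"claw": 0.4},{"tx": 0.106,"ty": -0.045,"tz": 0.245,"wx": -0.139,"wy": 0.227,"wz": 0.059,"claw": 0.4},{"tx": 0.106,"ty": -0.045,"tz": 0.245,"wx": -0.139,"wy": 0.227,"wz": 0.059,"claw": 0.4}])

```text
clock: 3.6
eef_pos: [412.8, 64.6, 59.7]
tool_rot: [-3.086, 0.329, 2.697]
force: [-1.2, 1.2, -0.5]
width: 51.4
gripper_force: 0.0
```

Run:
```python
from look import *
ball('top');ball('side',save='s2')
cv2.imwrite('pics/s2c.png',cv2.resize(cv2.imread('pics/s2.png')[130:290,200:440],(720,480)))
s=ctrl.read_state();print(s['qpos'].round(2),Rm(s['tool_rot']).round(2).tolist());rows([])
```

```text
top ball [461.1  31.5  61.8] press [-130.7  -13.1   61.8] 0.75 229
side ball [461.5  34.4  60.9] press [-130.6  -10.2   60.9] 0.62 550
[ 0.26  1.01 -1.2   2.46  1.6   1.23 -1.02] [[-0.85, 0.45, 0.26], [0.41, 0.89, -0.2], [-0.32, -0.06, -0.94]]
now [411.2  61.   59. ] press [-183.    11.9   59. ] f [-0.7  0.4 -0.5] w 51.6 t 3.8
```

View pics/s2c.png

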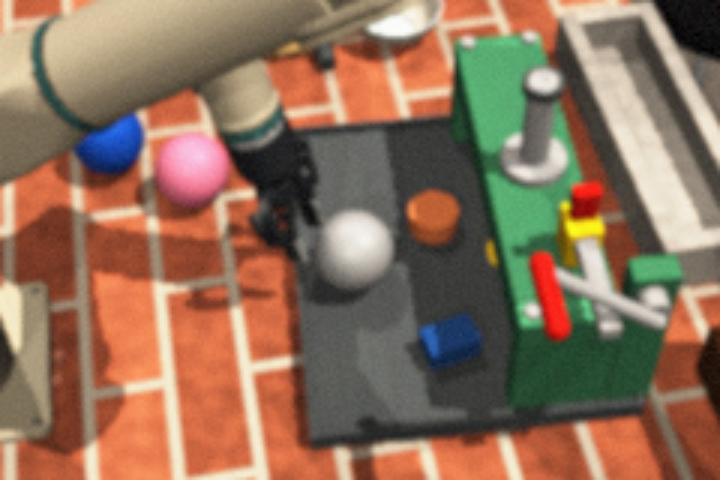

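Picture: fingers stand just behind the steel ball (crop 345,250), the dies (432,215) and (450,340) are untouched, and the arm is clear of the pink ball. I now plan the push in cradled steps.

```bash
cat > path.py <<'E'
from look import *
from scipy.interpolate import PchipInterpolator,CubicSpline
K=np.array([(-130.6,-11.6),(-98,-30),(-62,-42),(-28,-36),(20,-18),(70,0)])
k=np.r_[0,np.cumsum(np.hypot(*np.diff(K,axis=0).T))]
cs=CubicSpline(k,K,bc_type='natural')
u=np.linspace(0,k[-1],500)
def push(s0,steps,back=46,zc=58):
    s=s0;T=[]
    for d in steps:
        s+=d;c=cs(s);g=cs(s,1);h=np.arctan2(g[1],g[0]);n=np.array([np.cos(h),np.sin(h)])
        t=np.interp(c[0],[-130,-60,20],[18,28,38])
        q=c-n*back;T.append((p2w(q[0],q[1],zc),tool(np.rad2deg(h+PSI),t)))
        print(round(s,1),c.round(1),round(np.rad2deg(h),1),end='|')
    print();rows(T)
if __name__=='__main__':
    P=cs(u);print('die dist',np.hypot(P[:,0]+29.1,P[:,1]-51.7).min(),k.round(1),P[:,1].min())
    push(-9,[3,4,5,6,7,7,7,6,5,4,3,2])
E
python3 path.py
```

```text
die dist 82.79001524935575 [  0.   37.4  75.4 109.9 161.2 214.3] -42.10055048432646
-6 [-135.7   -8.6] -30.5|-2 [-132.3  -10.6] -30.6|3 [-128.   -13.1] -30.6|9 [-122.9  -16.1] -30.4|16 [-116.9  -19.6] -30.0|23 [-110.8  -23.1] -29.3|30 [-104.7  -26.5] -28.4|36 [-99.3 -29.3] -27.4|41 [-94.8 -31.6] -26.4|45 [-91.1 -33.4] -25.2|48 [-88.3 -34.7] -24.1|50 [-86.4 -35.5] -23.2|
now [411.2  61.   59. ] press [-183.    11.9   59. ] f [-0.7  0.4 -0.5] w 51.6 t 3.8
[-0.019  0.019  0.009] [-0.005  0.013  0.105]
[-0.031  0.017  0.013] [-0.005  0.013  0.106]
[-0.046  0.014  0.018] [-0.005  0.01   0.106]
[-0.065  0.011  0.025] [-0.005  0.001  0.104]
[-0.086  0.006  0.033] [-0.005 -0.008  0.099]
[-0.108  0.001  0.04 ] [-0.007 -0.018  0.092]
[-0.129 -0.004  0.048] [-0.01  -0.028  0.083]
[-0.148 -0.009  0.055] [-0.013 -0.037  0.073]
[-0.164 -0.013  0.06 ] [-0.017 -0.045  0.062]
[-0.176 -0.018  0.065] [-0.022 -0.051  0.05 ]
[-0.186 -0.021  0.068] [-0.026 -0.056  0.038]
[-0.192 -0.024  0.071] [-0.029 -0.059  0.03 ]
```

Request:
jog_arm(plan=[{"tx": -0.019,"ty": 0.019,"tz": 0.009,"wx": 0,"wy": 0.01,"wz": 0.1,"claw": 0.4},{"tx": -0.031,"ty": 0.017,"tz": 0.013,"wx": 0,"wy": 0.01,"wz": 0.1,"claw": 0.4},{"tx": -0.046,"ty": 0.014,"tz": 0.018,"wx": 0,"wy": 0.01,"wz": 0.1,"claw": 0.4},{"tx": -0.065,"ty": 0.011,"tz": 0.025,"wx": 0,"wy": 0,"wz": 0.1,"claw": 0.4},{"tx": -0.086,"ty": 0.006,"tz": 0.033,"wx": -0.005,"wy": -0.01,"wz": 0.1,"claw": 0.4},{"tx": -0.108,"ty": 0.001,"tz": 0.04,"wx": -0.007,"wy": -0.02,"wz": 0.09,"claw": 0.4},{"tx": -0.129,"ty": -0.004,"tz": 0.048,"wx": -0.01,"wy": -0.03,"wz": 0.08,"claw": 0.4},{"tx": -0.148,"ty": -0.009,"tz": 0.055,"wx": -0.013,"wy": -0.037,"wz": 0.07,"claw": 0.4},{"tx": -0.164,"ty": -0.013,"tz": 0.06,"wx": -0.017,"wy": -0.045,"wz": 0.06,"claw": 0.4},{"tx": -0.176,"ty": -0.018,"tz": 0.065,"wx": -0.02,"wy": -0.05,"wz": 0.05,"claw": 0.4},{"tx": -0.186,"ty": -0.021,"tz": 0.068,"wx": -0.025,"wy": -0.055,"wz": 0.04,"claw": 0.4},{"tx": -0.192,"ty": -0.024,"tz": 0.071,"wx": -0.03,"wy": -0.06,"wz": 0.03,"claw": 0.4}])

```text
clock: 5.0
eef_pos: [462.5, 28.5, 58.4]
tool_rot: [3.141, 0.427, 2.658]
force: [0.1, -0.4, -0.1]
width: 51.5
gripper_force: 0.0
```

Run:
```python
from path import *
ball('side');ball('top');ball('side')
push(50,[3,4,5,6,6,6,5,5,4,3,2,1])
print(ctrl.read_state()['qpos'].round(2))
```

```text
side ball [505.9   3.9  60.8] press [-83.7 -36.7  60.8] 0.83 547
side ball [569.2  88.9   3.9] press [-28.1  53.5   3.9] 0.36 204
top ball [5.079e+02 4.000e-01 6.160e+01] press [-81.4 -40.1  61.6] 0.71 652
side ball [508.7   2.2  60.6] press [-80.8 -38.2  60.6] 0.88 567
53 [-83.6 -36.7] -21.8|57 [-79.8 -38.1] -19.5|62 [-75.  -39.7] -16.0|68 [-69.2 -41.1] -11.1|74 [-63.4 -41.9] -5.1|80 [-57.5 -42.1] 1.3|85 [-52.5 -41.8] 5.8|90 [-47.6 -41.1] 9.6|94 [-43.6 -40.3] 12.1|97 [-40.6 -39.7] 13.7|99 [-38.7 -39.2] 14.6|100 [-37.7 -38.9] 15.0|
now [462.3  29.   58.4] press [-129.3  -15.6   58.4] f [-0.2  0.2 -0.5] w 51.2 t 5.3
[-0.013 -0.009  0.007] [-0.004 -0.003 -0.01 ]
[-0.025 -0.014  0.013] [-0.015 -0.009 -0.033]
[-0.041 -0.022  0.02 ] [-0.031 -0.016 -0.068]
[-0.061 -0.032  0.029] [-0.056 -0.025 -0.118]
[-0.082 -0.042  0.039] [-0.086 -0.034 -0.177]
[-0.104 -0.051  0.049] [-0.118 -0.043 -0.239]
[-0.123 -0.055  0.057] [-0.142 -0.049 -0.284]
[-0.14  -0.055  0.065] [-0.163 -0.056 -0.32 ]
[-0.154 -0.053  0.071] [-0.177 -0.061 -0.345]
[-0.164 -0.051  0.076] [-0.186 -0.065 -0.36 ]
[-0.17  -0.049  0.078] [-0.192 -0.067 -0.369]
[-0.173 -0.048  0.08 ] [-0.194 -0.068 -0.373]
[ 0.34  1.02 -1.16  2.46  1.77  1.25 -1.02]
```

Request:
jog_arm(plan=[{"tx": -0.02,"ty": -0.012,"tz": 0.01,"wx": -0.01,"wy": -0.005,"wz": -0.02,"claw": 0.4},{"tx": -0.033,"ty": -0.018,"tz": 0.016,"wx": -0.023,"wy": -0.012,"wz": -0.05,"claw": 0.4},{"tx": -0.05,"ty": -0.027,"tz": 0.024,"wx": -0.04,"wy": -0.02,"wz": -0.09,"claw": 0.4},{"tx": -0.066,"ty": -0.034,"tz": 0.031,"wx": -0.062,"wy": -0.027,"wz": -0.13,"claw": 0.4},{"tx": -0.085,"ty": -0.043,"tz": 0.04,"wx": -0.09,"wy": -0.035,"wz": -0.185,"claw": 0.4},{"tx": -0.104,"ty": -0.051,"tz": 0.049,"wx": -0.118,"wy": -0.043,"wz": -0.239,"claw": 0.4},{"tx": -0.123,"ty": -0.055,"tz": 0.057,"wx": -0.142,"wy": -0.049,"wz": -0.284,"claw": 0.4},{"tx": -0.14,"ty": -0.055,"tz": 0.065,"wx": -0.163,"wy": -0.056,"wz": -0.32,"claw": 0.4},{"tx": -0.154,"ty": -0.053,"tz": 0.071,"wx": -0.177,"wy": -0.061,"wz": -0.345,"claw": 0.4},{"tx": -0.164,"ty": -0.051,"tz": 0.076,"wx": -0.186,"wy": -0.065,"wz": -0.36,"claw": 0.4},{"tx": -0.17,"ty": -0.049,"tz": 0.078,"wx": -0.192,"wy": -0.067,"wz": -0.369,"claw": 0.4},{"tx": -0.173,"ty": -0.048,"tz": 0.08,"wx": -0.194,"wy": -0.068,"wz": -0.373,"claw": 0.4}])

```text
clock: 6.5
eef_pos: [517.0, -12.1, 58.6]
tool_rot: [3.139, 0.528, -2.966]
force: [-0.3, 0.7, 0.5]
width: 51.2
gripper_force: 0.0
```

Run:
```python
from path import *
ball('side');ball('top');ball('side')
push(100,[3,4,5,6,7,7,7,6,5,4,3,2])
print(ctrl.read_state()['qpos'].round(2))
```

```text
side ball [589.1 -12.5  61.2] press [  0.6 -45.8  61.2] 0.72 467
top ball [591.7 -15.2  61.6] press [  3.4 -48.3  61.6] 0.59 526
side ball [592.9 -12.9  61. ] press [  4.4 -45.8  61. ] 0.65 453
103 [-34.7 -38.1] 16.2|107 [-30.8 -36.9] 17.4|112 [-26.  -35.3] 18.4|118 [-20.2 -33.4] 19.3|125 [-13.6 -31. ] 20.2|132 [ -7.1 -28.5] 20.9|139 [ -0.5 -26. ] 21.3|145 [  5.  -23.8] 21.4|150 [  9.6 -22. ] 21.4|154 [ 13.4 -20.6] 21.4|157 [ 16.1 -19.5] 21.2|159 [ 18.  -18.8] 21.1|
now [517.  -11.6  58.7] press [-71.3 -51.2  58.7] f [ 0.1 -0.3 -0.1] w 51.4 t 6.8
[ 0.022  0.007 -0.01 ] [-0.005 -0.01  -0.01 ]
[ 0.01   0.005 -0.003] [-0.012 -0.016 -0.022]
[-0.004  0.003  0.005] [-0.017 -0.022 -0.031]
[-0.022  0.002  0.016] [-0.023 -0.03  -0.04 ]
[-0.042  0.001  0.028] [-0.029 -0.039 -0.048]
[-0.063  0.002  0.039] [-0.033 -0.048 -0.054]
[-0.083  0.003  0.051] [-0.036 -0.057 -0.058]
[-0.1    0.005  0.061] [-0.037 -0.065 -0.059]
[-0.114  0.006  0.069] [-0.037 -0.072 -0.059]
[-0.125  0.008  0.076] [-0.037 -0.077 -0.058]
[-0.134  0.009  0.081] [-0.037 -0.081 -0.057]
[-0.14   0.01   0.084] [-0.036 -0.083 -0.056]
[ 0.78  1.14 -1.25  2.47  2.15  1.05 -0.18]
```

The ball ran on past the dies, ahead of the fingers. I'll raise the tool, let the ball settle and come in again.

Run:
```python
from path import *
ball('side');ball('top')
rows([(p2w(-75,-80,150),tool(20,45)),(p2w(-60,-95,120),tool(25,50))])
print(ctrl.read_state()['qpos'].round(2))
```

```text
top ball [593.5 -15.5  61.5] press [  5.3 -48.5  61.5] 0.68 514
now [517.  -11.8  58.7] press [-71.3 -51.4  58.7] f [-0.6  0.1 -0.3] w 51.1 t 7.0
[-0.122 -0.088 -0.282] [-0.066 -0.163 -0.088]
[-0.102 -0.15  -0.178] [-0.106 -0.218 -0.127]
[ 0.78  1.14 -1.25  2.47  2.15  1.05 -0.17]
```

Request:
jog_arm(plan=[{"tx": -0.122,"ty": -0.088,"tz": -0.282,"wx": -0.066,"wy": -0.163,"wz": -0.088,"claw": 0.4},{"tx": -0.122,"ty": -0.088,"tz": -0.282,"wx": -0.066,"wy": -0.163,"wz": -0.088,"claw": 0.4},{"tx": -0.122,"ty": -0.088,"tz": -0.282,"wx": -0.066,"wy": -0.163,"wz": -0.088,"claw": 0.4},{"tx": -0.122,"ty": -0.088,"tz": -0.282,"wx": -0.066,"wy": -0.163,"wz": -0.088,"claw": 0.4},{"tx": -0.122,"ty": -0.088,"tz": -0.282,"wx": -0.066,"wy": -0.163,"wz": -0.088,"claw": 0.4},{"tx": -0.122,"ty": -0.088,"tz": -0.282,"wx": -0.066,"wy": -0.163,"wz": -0.088,"claw": 0.4}])

```text
clock: 7.6
eef_pos: [535.8, -48.9, 155.5]
tool_rot: [3.123, 0.768, -2.789]
force: [-0.2, -0.4, -0.1]
width: 51.5
gripper_force: 0.0
```

Run:
```python
from path import *
ball('side');ball('top',save='t3')
rows([(p2w(-75,-80,150),tool(20,45)),(p2w(-60,-95,120),tool(25,50))])
s=ctrl.read_state();print(s['qpos'].round(2),Rm(s['tool_rot'])[:,2])
```

```text
side ball [593.7 -13.4  61.1] press [  5.3 -46.3  61.1] 0.8 389
top ball [593.9 -15.6  61.7] press [  5.7 -48.4  61.7] 0.63 525
now [535.8 -49.4 155.5] press [-49.3 -87.3 155.5] f [ 0.6 -0.8 -0.1] w 51.2 t 7.8
[ 0.061  0.059 -0.032] [ 0.013 -0.011  0.001]
[ 0.113 -0.009  0.055] [-0.028 -0.066 -0.037]
[ 1.09  0.97 -1.25  2.47  2.44  0.64 -0.08] [ 0.64550322  0.25676406 -0.7193037 ]
```

Run:
```python
from path import *
T=tool(17,48)
rows([(p2w(-56,-72,100),T),(p2w(-56,-72,63),T)])
```

```text
now [535.8 -49.4 155.5] press [-49.3 -87.3 155.5] f [ 0.6 -0.8 -0.1] w 51.2 t 7.8
[0.127 0.053 0.135] [ 0.037 -0.045  0.024]
[0.213 0.051 0.224] [ 0.037 -0.045  0.024]
```

Request:
jog_arm(plan=[{"tx": 0.127,"ty": 0.053,"tz": 0.135,"wx": 0.037,"wy": -0.045,"wz": 0.024,"claw": 0.4},{"tx": 0.127,"ty": 0.053,"tz": 0.135,"wx": 0.037,"wy": -0.045,"wz": 0.024,"claw": 0.4},{"tx": 0.127,"ty": 0.053,"tz": 0.135,"wx": 0.037,"wy": -0.045,"wz": 0.024,"claw": 0.4}])

```text
clock: 8.1
eef_pos: [563.4, -46.7, 96.7]
tool_rot: [3.111, 0.816, -2.853]
force: [-0.4, -0.5, 0.7]
width: 51.5
gripper_force: 0.0
```

Run:
```python
from path import *
T=tool(17,48)
rows([(p2w(-56,-72,63),T)])
s=ctrl.read_state();print(s['qpos'].round(2),Rm(s['tool_rot'])[:,2])
```

```text
now [563.4 -46.7  96.7] press [-22.1 -82.1  96.7] f [-0.4 -0.5  0.7] w 51.5 t 8.1
[0.146 0.073 0.012] [ 0.016 -0.014 -0.004]
[ 1.03  1.23 -1.24  2.47  2.56  0.89 -0.06] [ 0.68923884  0.23688369 -0.68471596]
```

Run:
```python
from path import *
T=tool(17,32)
rows([(p2w(-58,-74,97),T),(p2w(-58,-74,63),T)])
```

```text
now [563.4 -46.7  96.7] press [-22.1 -82.1  96.7] f [-0.4 -0.5  0.7] w 51.5 t 8.1
[ 0.069  0.071 -0.072] [ 0.016  0.164 -0.001]
[0.151 0.069 0.005] [ 0.016  0.164 -0.001]
```

Request:
jog_arm(plan=[{"tx": 0.069,"ty": 0.071,"tz": -0.072,"wx": 0.016,"wy": 0.164,"wz": 0,"claw": 0.4},{"tx": 0.069,"ty": 0.071,"tz": -0.072,"wx": 0.016,"wy": 0.164,"wz": 0,"claw": 0.4},{"tx": 0.069,"ty": 0.071,"tz": -0.072,"wx": 0.016,"wy": 0.164,"wz": 0,"claw": 0.4},{"tx": 0.151,"ty": 0.069,"tz": 0.005,"wx": 0.016,"wy": 0.164,"wz": 0,"claw": 0.4},{"tx": 0.151,"ty": 0.069,"tz": 0.005,"wx": 0.016,"wy": 0.164,"wz": 0,"claw": 0.4}])

```text
clock: 8.6
eef_pos: [527.6, -37.8, 63.3]
tool_rot: [-3.14, 0.559, -2.846]
force: [-1.0, 0.4, -0.1]
width: 51.3
gripper_force: 0.0
```

Run:
```python
from path import *
ball('side',save='s4');ball('top',save='t4')
s=ctrl.read_state();print(s['qpos'].round(2),Rm(s['tool_rot'])[:,2])
h=np.deg2rad(22);n=np.array([np.cos(h),np.sin(h)])
b0=np.array([5.5,-47.3]);g=np.array([64.5,47.3]);g/=np.hypot(*g)
T=[]
sp=np.cumsum([4,4,4,5,5,5,5,5,5,4,3,2])-6
for q in sp:
    c=b0+g*max(q,0)+min(q,0)*n-46*n;tl=np.interp(c[0],[-56,-35,-5],[32,38,46]);T.append((p2w(*c,63),tool(17,tl)))
print((b0+g*sp[-1]).round(1),c.round(1))
rows(T)
cv2.imwrite('pics/s4c.png',cv2.resize(cv2.imread('pics/s4.png')[130:290,240:480],(720,480)))
```

```text
side ball [593.1 -13.   60.6] press [  4.7 -46.   60.6] 0.91 443
top ball [593.3 -15.6  61.4] press [  5.  -48.5  61.4] 0.59 486
[ 0.88  1.08 -1.17  2.43  2.23  0.83 -0.02] [ 0.51353903  0.15044229 -0.84477499]
[ 41.8 -20.7] [ -0.9 -37.9]
now [529.8 -38.1  67.7] press [-56.3 -76.5  67.7] f [ 0.5 -1.1  0.1] w 51.1 t 8.8
[-0.048  0.013  0.049] [-0.004 -0.05   0.001]
[-0.06   0.015  0.056] [-0.004 -0.061  0.001]
[-0.071  0.018  0.063] [-0.004 -0.071  0.001]
[-0.084  0.023  0.072] [-0.004 -0.083  0.001]
[-0.098  0.027  0.08 ] [-0.004 -0.095  0.001]
[-0.111  0.031  0.089] [-0.004 -0.107  0.001]
[-0.125  0.035  0.098] [-0.004 -0.119  0.001]
[-0.139  0.039  0.106] [-0.004 -0.13   0.001]
[-0.152  0.043  0.115] [-0.004 -0.142  0.001]
[-0.163  0.047  0.122] [-0.004 -0.152  0.001]
[-0.172  0.049  0.127] [-0.004 -0.152  0.001]
[-0.177  0.051  0.13 ] [-0.004 -0.152  0.001]
```

View pics/s4c.png

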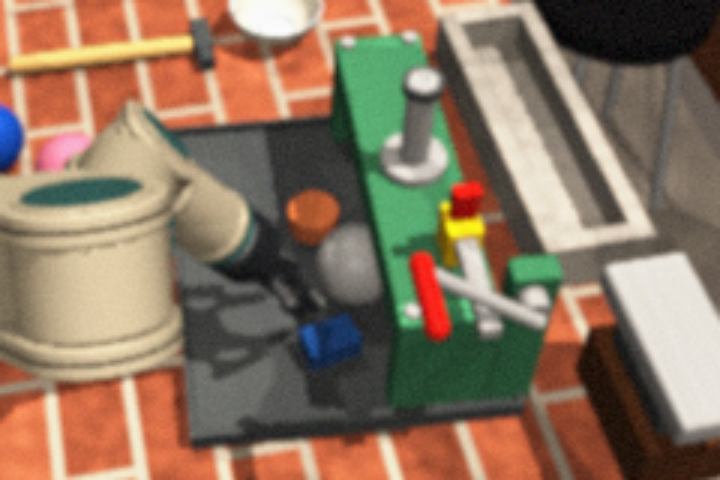

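Picture: ball at rest at (350,265) against the beam's front edge, fingers behind it at (310,295), above the blue die. Dies unmoved. Next is the gentle push towards the pocket.

Request:
jog_arm(plan=[{"tx": -0.018,"ty": 0.005,"tz": 0.018,"wx": 0,"wy": -0.02,"wz": 0,"claw": 0.4},{"tx": -0.034,"ty": 0.009,"tz": 0.035,"wx": 0,"wy": -0.035,"wz": 0,"claw": 0.4},{"tx": -0.048,"ty": 0.013,"tz": 0.049,"wx": 0,"wy": -0.05,"wz": 0,"claw": 0.4},{"tx": -0.06,"ty": 0.015,"tz": 0.056,"wx": 0,"wy": -0.06,"wz": 0,"claw": 0.4},{"tx": -0.071,"ty": 0.018,"tz": 0.063,"wx": 0,"wy": -0.07,"wz": 0,"claw": 0.4},{"tx": -0.084,"ty": 0.023,"tz": 0.072,"wx": 0,"wy": -0.083,"wz": 0,"claw": 0.4},{"tx": -0.098,"ty": 0.027,"tz": 0.08,"wx": 0,"wy": -0.095,"wz": 0,"claw": 0.4},{"tx": -0.111,"ty": 0.031,"tz": 0.089,"wx": 0,"wy": -0.107,"wz": 0,"claw": 0.4},{"tx": -0.125,"ty": 0.035,"tz": 0.098,"wx": 0,"wy": -0.119,"wz": 0,"claw": 0.4},{"tx": -0.138,"ty": 0.039,"tz": 0.106,"wx": 0,"wy": -0.13,"wz": 0,"claw": 0.4},{"tx": -0.149,"ty": 0.042,"tz": 0.113,"wx": 0,"wy": -0.14,"wz": 0,"claw": 0.4},{"tx": -0.157,"ty": 0.045,"tz": 0.118,"wx": 0,"wy": -0.147,"wz": 0,"claw": 0.4}])

```text
clock: 10.0
eef_pos: [582.1, -8.0, 61.1]
tool_rot: [-3.134, 0.794, -2.843]
force: [0.3, -0.1, 0.8]
width: 51.7
gripper_force: 0.1
```

Run:
```python
from path import *
ball('side');ball('top');ball('side')
s=ctrl.read_state();print(s['qpos'].round(2),Rm(s['tool_rot'])[:,2]);rows([])
```

```text
side ball [622.9   2.7  61.8] press [ 32.9 -27.7  61.8] 0.73 189
top ball [624.7   1.8  61.6] press [ 34.8 -28.4  61.6] 0.69 231
side ball [627.3   5.3  62.1] press [ 37.1 -24.8  62.1] 0.52 200
[ 0.86  1.29 -1.19  2.45  2.59  1.05 -0.14] [ 0.68317508  0.20277114 -0.70153807]
now [581.9  -8.1  61.5] press [ -7.  -42.1  61.5] f [-0.7  0.4 -0.4] w 51.4 t 10.3
```

Run:
```python
from path import *
ball('side');ball('top');ball('side');ball('side')
```

```text
side ball [627.9   5.6  61.7] press [ 37.6 -24.4  61.7] 0.45 202
top ball [598.1  26.8  65.7] press [ 6.1 -5.9 65.7] 0.67 163
top ball [628.1   3.6  62.3] press [ 38.1 -26.4  62.3] 0.52 245
side ball [627.7   5.6  61.1] press [ 37.5 -24.5  61.1] 0.76 192
side ball [627.9   5.4  61.6] press [ 37.7 -24.6  61.6] 0.72 190
```

Run:
```python
from path import *
T=tool(17,46.5);g=np.array([.79,.61])
rows([(p2w(*(np.array([-7,-42])+g*q),62.5),T) for q in (3,7,12,16,20)])
```

```text
now [581.8  -8.   61.6] press [ -7.  -42.   61.6] f [-0.  -0.5 -0.5] w 51.6 t 10.7
[-0.009  0.003  0.005] [-0.004 -0.012  0.001]
[-0.018  0.006  0.014] [-0.004 -0.012  0.001]
[-0.029  0.011  0.025] [-0.004 -0.012  0.001]
[-0.038  0.014  0.034] [-0.004 -0.012  0.001]
[-0.047  0.018  0.043] [-0.004 -0.012  0.001]
```

Request:
jog_arm(plan=[{"tx": -0.009,"ty": 0.003,"tz": 0.005,"wx": 0,"wy": -0.01,"wz": 0,"claw": 0.4},{"tx": -0.018,"ty": 0.006,"tz": 0.014,"wx": 0,"wy": -0.01,"wz": 0,"claw": 0.4},{"tx": -0.029,"ty": 0.011,"tz": 0.025,"wx": 0,"wy": -0.01,"wz": 0,"claw": 0.4},{"tx": -0.038,"ty": 0.014,"tz": 0.034,"wx": 0,"wy": -0.01,"wz": 0,"claw": 0.4},{"tx": -0.047,"ty": 0.018,"tz": 0.043,"wx": 0,"wy": -0.01,"wz": 0,"claw": 0.4},{"tx": -0.047,"ty": 0.018,"tz": 0.043,"wx": 0,"wy": -0.01,"wz": 0,"claw": 0.4}])

```text
clock: 11.3
eef_pos: [599.2, 3.3, 62.7]
tool_rot: [-3.134, 0.81, -2.841]
force: [0.0, -0.3, 0.9]
width: 51.2
gripper_force: 0.0
```

Run:
```python
from path import *
ball('side');ball('top');ball('side')
rows([])
```

```text
now [598.4   2.6  62.4] press [  8.5 -29.9  62.4] f [ 0.8 -0.2  0.7] w 51.3 t 11.6
```

Run:
```python
from path import *
rows([(p2w(-30,-55,75),tool(17,42)),(p2w(-60,-80,180),tool(12,25)),(p2w(-60,-110,320),tool(5,10))])
```

```text
now [598.4   2.6  62.4] press [  8.5 -29.9  62.4] f [ 0.8 -0.2  0.7] w 51.3 t 11.6
[ 0.073 -0.03  -0.138] [-0.004  0.048  0.001]
[-0.094 -0.072 -0.469] [0.029 0.237 0.046]
[-0.406 -0.167 -0.817] [0.06  0.403 0.12 ]
```

Request:
jog_arm(plan=[{"tx": 0.073,"ty": -0.03,"tz": -0.138,"wx": 0,"wy": 0.048,"wz": 0,"claw": 0.4},{"tx": 0.073,"ty": -0.03,"tz": -0.138,"wx": 0,"wy": 0.048,"wz": 0,"claw": 0.4},{"tx": -0.094,"ty": -0.072,"tz": -0.469,"wx": 0.029,"wy": 0.237,"wz": 0.046,"claw": 0.6},{"tx": -0.094,"ty": -0.072,"tz": -0.469,"wx": 0.029,"wy": 0.237,"wz": 0.046,"claw": 1},{"tx": -0.094,"ty": -0.072,"tz": -0.469,"wx": 0.029,"wy": 0.237,"wz": 0.046,"claw": 1},{"tx": -0.406,"ty": -0.167,"tz": -0.817,"wx": 0.06,"wy": 0.403,"wz": 0.12,"claw": 1},{"tx": -0.406,"ty": -0.167,"tz": -0.817,"wx": 0.06,"wy": 0.403,"wz": 0.12,"claw": 1},{"tx": -0.406,"ty": -0.167,"tz": -0.817,"wx": 0.06,"wy": 0.403,"wz": 0.12,"claw": 1},{"tx": -0.406,"ty": -0.167,"tz": -0.817,"wx": 0.06,"wy": 0.403,"wz": 0.12,"claw": 1}])

```text
clock: 12.5
eef_pos: [527.5, -79.2, 214.8]
tool_rot: [-3.111, 0.209, -3.037]
force: [1.8, -2.0, -0.2]
width: 0.1
gripper_force: 0.0
```

Run:
```python
from path import *
ball('top',save='t5');ball('side',save='s5')
a=cv2.imread('pics/s5.png')[130:290,240:480]
b=cv2.imread('pics/t5.png')[100:260,220:460]
cv2.imwrite('pics/m5.png',np.vstack([cv2.resize(a,(450,300)),cv2.resize(b,(450,300))]))
T=tool(-5,0)
rows([(p2w(60,-175,330),T),(p2w(90,-175,330),T),(p2w(90,-175,246),T)])
print(ctrl.read_state()['qpos'].round(2))
```

```text
now [529.7 -79.4 214.9] press [ -52.7 -117.7  214.9] f [-0.7 -0.2 -0.8] w -0.2 t 12.7
[-0.407 -0.268 -0.295] [-0.007  0.139  0.119]
[-0.503 -0.287 -0.274] [-0.007  0.139  0.119]
[-0.443 -0.278 -0.   ] [-0.007  0.139  0.119]
[ 0.86  0.64 -1.16  2.04  0.93  0.81  0.86]
```

View pics/m5.png

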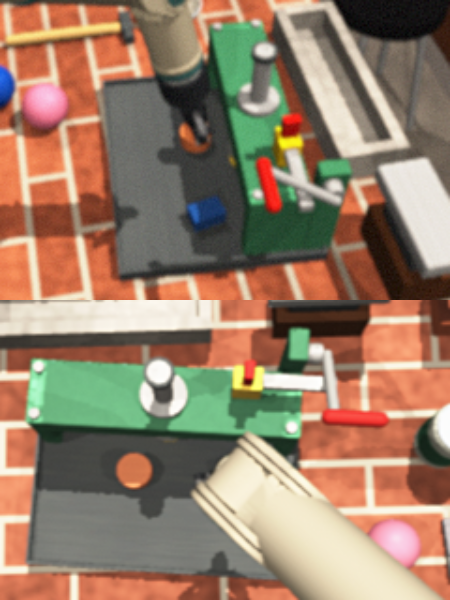

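Picture: ball no longer visible on the bed, dies unmoved (copper at (133,470), blue at (207,212)); the catch and handle are as before. I'll check the pocket with the wrist camera.

Run:
```python
from path import *
ball('wrist',save='w1')
T=tool(17,45)
rows([(p2w(-70,-60,190),tool(25,42))])
s=ctrl.read_state();p=shot('wrist');H=np.array(p['hand_eye']);X=p2w(55,0,85)
c=np.linalg.inv(H)@np.r_[Rm(s['tool_rot']).T@(X-s['eef_pos']),1];print('ball px',p['fx']*c[0]/c[2]+p['cx'],p['fy']*c[1]/c[2]+p['cy'],c)
C=cloud(p);d=p['depth'];Q=(C[...,:2]-O)@np.array([[np.cos(PSI),-np.sin(PSI)],[np.sin(PSI),np.cos(PSI)]])
m=(d>0)&(abs(Q[...,0]-70)<50)&(abs(Q[...,1])<50)&(C[...,2]>35)&(C[...,2]<110);print('pts',m.sum())
if m.sum()>40: c=sphere(C[m]);print(w2p(c))
```

```text
wrist ball [663.4  28.5  49.9] press [71.1  1.5 49.9] 0.64 2982
now [528.1 -79.5 213.4] press [ -54.4 -117.8  213.4] f [ 0.4 -0.9 -0.7] w -0.5 t 12.8
[0.031 0.201 0.067] [-0.116 -0.331 -0.185]
ball px 425.6029981188164 284.5959624008834 [100.40517507  78.47106798 334.76957211   1.        ]
pts 2979
[71.10475626  1.50414459 49.87509954]
```

View pics/w1.png

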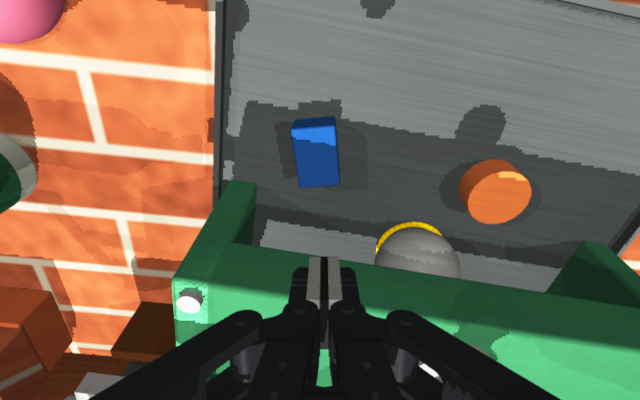

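The ball is seated: centre at press (71, 1.5, 50), with 51 expected. Wrist picture: ball at (415,250) in the yellow ring, dies in place. Now the catch.

Request:
jog_arm(plan=[{"tx": -0.1,"ty": -0.1,"tz": -0.4,"wx": -0.007,"wy": 0.139,"wz": 0.119,"claw": 1},{"tx": -0.1,"ty": -0.1,"tz": -0.4,"wx": -0.007,"wy": 0.139,"wz": 0.119,"claw": 1},{"tx": -0.1,"ty": -0.1,"tz": -0.4,"wx": -0.007,"wy": 0.139,"wz": 0.119,"claw": 1},{"tx": -0.503,"ty": -0.287,"tz": -0.28,"wx": -0.007,"wy": 0.139,"wz": 0.119,"claw": 1},{"tx": -0.503,"ty": -0.287,"tz": -0.28,"wx": -0.007,"wy": 0.139,"wz": 0.119,"claw": 1},{"tx": -0.503,"ty": -0.287,"tz": -0.28,"wx": -0.007,"wy": 0.139,"wz": 0.119,"claw": 1},{"tx": -0.503,"ty": -0.287,"tz": -0.28,"wx": -0.007,"wy": 0.139,"wz": 0.119,"claw": 1},{"tx": -0.503,"ty": -0.287,"tz": -0.28,"wx": -0.007,"wy": 0.139,"wz": 0.119,"claw": 1}])

```text
clock: 13.65
eef_pos: [665.8, -148.6, 329.0]
tool_rot: [3.139, -0.005, 3.054]
force: [0.0, -0.0, 0.5]
width: 0.2
gripper_force: 0.0
```

Run:
```python
from path import *
T=tool(-5,0)
rows([(p2w(90,-168,330),T),(p2w(90,-168,246),T)]+[(p2w(90,y,246),T) for y in (-155,-145,-130,-115,-106,-104)])
print(ctrl.read_state()['qpos'].round(2))
p=shot('top');C=cloud(p);m=(p['img'][...,0]>120)&(p['img'][...,1]<60)&(C[...,2]>235)&(C[...,0]>640)
if m.sum(): print(m.sum(),[w2p(q).round(1) for q in np.percentile(C[m],[3,50,97],axis=0)])
```

```text
now [ 665.8 -148.6  329. ] press [  88.9 -174.8  329. ] f [ 0.  -0.   0.5] w 0.2 t 13.65
[-0.004  0.023 -0.003] [ 0.002 -0.003  0.   ]
[-0.005  0.022  0.277] [ 0.002 -0.003  0.   ]
[-0.005  0.065  0.277] [ 0.002 -0.003  0.   ]
[-0.005  0.098  0.277] [ 0.002 -0.003  0.   ]
[-0.005  0.148  0.277] [ 0.002 -0.003  0.   ]
[-0.005  0.198  0.277] [ 0.002 -0.003  0.   ]
[-0.005  0.228  0.277] [ 0.002 -0.003  0.   ]
[-0.005  0.235  0.277] [ 0.002 -0.003  0.   ]
[ 0.67  0.79 -1.05  1.25  0.66  1.46  1.17]
4 [array([  76.5, -127.7,  263.7]), array([  78.4, -126.1,  264.6]), array([  79.1, -122.5,  268.6])]
```

Request:
jog_arm(plan=[{"tx": -0.005,"ty": 0.015,"tz": 0.277,"wx": 0,"wy": 0,"wz": 0,"claw": 1},{"tx": -0.005,"ty": 0.015,"tz": 0.277,"wx": 0,"wy": 0,"wz": 0,"claw": 1},{"tx": -0.005,"ty": 0.04,"tz": 0.277,"wx": 0,"wy": 0,"wz": 0,"claw": 1},{"tx": -0.005,"ty": 0.07,"tz": 0.277,"wx": 0,"wy": 0,"wz": 0,"claw": 1},{"tx": -0.005,"ty": 0.1,"tz": 0.277,"wx": 0,"wy": 0,"wz": 0,"claw": 1},{"tx": -0.005,"ty": 0.13,"tz": 0.277,"wx": 0,"wy": 0,"wz": 0,"claw": 1},{"tx": -0.005,"ty": 0.16,"tz": 0.277,"wx": 0,"wy": 0,"wz": 0,"claw": 1},{"tx": -0.005,"ty": 0.18,"tz": 0.277,"wx": 0,"wy": 0,"wz": 0,"claw": 1},{"tx": -0.005,"ty": 0.19,"tz": 0.277,"wx": 0,"wy": 0,"wz": 0,"claw": 1}])

```text
clock: 14.6
eef_pos: [673.2, -91.3, 249.4]
tool_rot: [3.139, 0.0, 3.054]
force: [0.1, -3.7, 2.1]
width: -0.4
gripper_force: 1.3
```

```bash
cat > tab.py <<'E'
from path import *
p=shot('top');C=cloud(p)
for n in('top','side'):
    p=shot(n);C=cloud(p);m=(p['img'][...,0]>120)&(p['img'][...,1]<60)&(C[...,2]>240)&(C[...,0]>640)
    if m.sum(): print(n,m.sum(),[w2p(q).round(1) for q in np.percentile(C[m],[3,50,97],axis=0)])
rows([])
E
python3 tab.py
```

```text
top 21 [array([  79.5, -103.7,  264.6]), array([ 84.4, -97.5, 267.5]), array([ 91.3, -91.7, 300.2])]
side 11 [array([  76.4, -104.1,  247. ]), array([  79.8, -100.3,  265.4]), array([ 84. , -93.8, 267.4])]
now [672.7 -91.2 248.5] press [  90.7 -117.   248.5] f [ 0.4 -0.4 -0.5] w -0.3 t 14.75
```

Request:
jog_arm(plan=[{"tx": 0,"ty": 0.01,"tz": 0.007,"wx": 0,"wy": 0,"wz": 0,"claw": 1},{"tx": 0,"ty": 0.02,"tz": 0.007,"wx": 0,"wy": 0,"wz": 0,"claw": 1},{"tx": 0,"ty": 0.03,"tz": 0.007,"wx": 0,"wy": 0,"wz": 0,"claw": 1},{"tx": 0,"ty": 0.036,"tz": 0.007,"wx": 0,"wy": 0,"wz": 0,"claw": 1}])

```text
clock: 15.15
eef_pos: [673.5, -81.6, 245.9]
tool_rot: [3.14, -0.002, 3.053]
force: [1.1, -2.7, -1.5]
width: -0.2
gripper_force: 1.3
```

```bash
python3 tab.py
```

```text
top 15 [array([ 79.6, -92.8, 265.3]), array([ 83.4, -89. , 268.4]), array([ 88.1, -83.9, 286.2])]
side 8 [array([ 78.7, -92.9, 262.5]), array([ 80.8, -89.1, 265. ]), array([ 84. , -80.6, 268.9])]
now [673.4 -81.4 246.1] press [  90.6 -107.1  246.1] f [ 1.2 -2.1 -2.3] w -0.1 t 15.3
```

Request:
jog_arm(plan=[{"tx": 0,"ty": 0.007,"tz": 0,"wx": 0,"wy": 0,"wz": 0,"claw": 1},{"tx": 0,"ty": 0.014,"tz": 0,"wx": 0,"wy": 0,"wz": 0,"claw": 1},{"tx": 0,"ty": 0.014,"tz": 0,"wx": 0,"wy": 0,"wz": 0,"claw": 1}])

```text
clock: 15.6
eef_pos: [673.5, -81.2, 246.2]
tool_rot: [-3.138, -0.002, 3.051]
force: [-1.3, -9.1, -0.4]
width: 0.2
gripper_force: 4.3
```

```bash
python3 tab.py
```

```text
top 19 [array([ 79.8, -92.9, 263.7]), array([ 84. , -89. , 265.9]), array([ 89.3, -83.8, 297.9])]
side 8 [array([ 77.7, -95.1, 261.5]), array([ 79.9, -90. , 267.5]), array([ 84.1, -80.7, 269.2])]
now [673.4 -81.2 246.2] press [  90.6 -106.9  246.2] f [-0.9 -8.8  0. ] w 0.1 t 15.75
```

Request:
jog_arm(plan=[{"tx": 0,"ty": -0.05,"tz": 0,"wx": 0,"wy": 0,"wz": 0,"claw": 1},{"tx": 0,"ty": -0.06,"tz": -0.4,"wx": 0,"wy": 0,"wz": 0,"claw": 1},{"tx": 0,"ty": -0.06,"tz": -0.4,"wx": 0,"wy": 0,"wz": 0,"claw": 1},{"tx": 0,"ty": -0.06,"tz": -0.4,"wx": 0,"wy": 0,"wz": 0,"claw": 1},{"tx": 0.23,"ty": -0.587,"tz": -0.36,"wx": 0,"wy": 0,"wz": 0,"claw": 1},{"tx": 0.23,"ty": -0.587,"tz": -0.36,"wx": 0,"wy": 0,"wz": 0,"claw": 1},{"tx": 0.23,"ty": -0.587,"tz": -0.36,"wx": 0,"wy": 0,"wz": 0,"claw": 1},{"tx": 0.23,"ty": -0.587,"tz": -0.3,"wx": 0,"wy": 0,"wz": 0,"claw": 1},{"tx": 0.23,"ty": -0.587,"tz": -0.3,"wx": 0,"wy": 0,"wz": 0,"claw": 1}])

```text
clock: 16.65
eef_pos: [586.9, -251.8, 333.7]
tool_rot: [3.14, -0.006, 3.046]
force: [-0.9, 0.6, -0.6]
width: 0.2
gripper_force: 0.0
```

```bash
python3 tab.py
python3 - <<'E'
from path import *
T=tool(-5,0);L=[]
for a in np.linspace(0,.80,12):
    e=.70-a;L.append((p2w(140-155*np.cos(e),-280,200+155*np.sin(e)+11),T))
rows(L)
for n in('top','side'):
    p=shot(n);C=cloud(p);m=(p['img'][...,0]>120)&(p['img'][...,1]<60)&(C[...,2]>180)&(C[...,1]<-180)
    if m.sum(): print(n,m.sum(),[w2p(q).round(1) for q in np.percentile(C[m],[3,50,97],axis=0)])
E
```

```text
top 6 [array([ 76.5, -90.3, 263.5]), array([ 78.1, -87.5, 266.2]), array([ 78.8, -82.4, 266.7])]
now [ 590.7 -244.9  337. ] press [  22.4 -277.2  337. ] f [-0.4 -0.   0.4] w 0.0 t 16.8
now [ 590.7 -244.9  337. ] press [  22.4 -277.2  337. ] f [-0.4 -0.   0.4] w 0.0 t 16.8
[ 0.003 -0.01   0.087] [0.003 0.    0.001]
[ 0.026 -0.01   0.117] [0.003 0.    0.001]
[ 0.047 -0.01   0.148] [0.003 0.    0.001]
[ 0.066 -0.01   0.18 ] [0.003 0.    0.001]
[ 0.082 -0.01   0.214] [0.003 0.    0.001]
[ 0.096 -0.01   0.249] [0.003 0.    0.001]
[ 0.107 -0.011  0.285] [0.003 0.    0.001]
[ 0.115 -0.011  0.322] [0.003 0.    0.001]
[ 0.121 -0.011  0.359] [0.003 0.    0.001]
[ 0.124 -0.011  0.396] [0.003 0.    0.001]
[ 0.125 -0.011  0.434] [0.003 0.    0.001]
[ 0.122 -0.012  0.471] [0.003 0.    0.001]
top 139 [array([  11.1, -310.8,  297.1]), array([  12.7, -269.9,  304.2]), array([  21.3, -229.6,  347.3])]
side 189 [array([ -64.6, -527.8,  299. ]), array([  16.8, -282.1,  305.8]), array([  22.4, -237. ,  645.4])]
```

Request:
jog_arm(plan=[{"tx": 0.003,"ty": -0.01,"tz": 0.075,"wx": 0,"wy": 0,"wz": 0,"claw": 1},{"tx": 0.026,"ty": -0.01,"tz": 0.117,"wx": 0,"wy": 0,"wz": 0,"claw": 1},{"tx": 0.047,"ty": -0.01,"tz": 0.148,"wx": 0,"wy": 0,"wz": 0,"claw": 1},{"tx": 0.066,"ty": -0.01,"tz": 0.18,"wx": 0,"wy": 0,"wz": 0,"claw": 1},{"tx": 0.082,"ty": -0.01,"tz": 0.214,"wx": 0,"wy": 0,"wz": 0,"claw": 1},{"tx": 0.096,"ty": -0.01,"tz": 0.249,"wx": 0,"wy": 0,"wz": 0,"claw": 1},{"tx": 0.107,"ty": -0.01,"tz": 0.285,"wx": 0,"wy": 0,"wz": 0,"claw": 1},{"tx": 0.115,"ty": -0.01,"tz": 0.322,"wx": 0,"wy": 0,"wz": 0,"claw": 1},{"tx": 0.121,"ty": -0.01,"tz": 0.359,"wx": 0,"wy": 0,"wz": 0,"claw": 1},{"tx": 0.124,"ty": -0.01,"tz": 0.396,"wx": 0,"wy": 0,"wz": 0,"claw": 1},{"tx": 0.124,"ty": -0.01,"tz": 0.434,"wx": 0,"wy": 0,"wz": 0,"claw": 1},{"tx": 0.124,"ty": -0.01,"tz": 0.448,"wx": 0,"wy": 0,"wz": 0,"claw": 1}])

```text
clock: 18.1
eef_pos: [552.9, -244.9, 202.5]
tool_rot: [3.139, -0.001, 3.055]
force: [-10.0, 1.5, 31.6]
width: -0.1
gripper_force: 15.6
```

```bash
cat > grip.py <<'E'
from path import *
rows([])
for n in('top','side'):
    p=shot(n);C=cloud(p);m=(p['img'][...,0]>120)&(p['img'][...,1]<60)&(C[...,2]>170)&(C[...,2]<330)&(C[...,1]<-180)&(C[...,1]>-330)
    if m.sum(): print(n,m.sum(),[w2p(q).round(1) for q in np.percentile(C[m],[3,50,97],axis=0)])
    m=(abs(C[...,2]-290)<20)&(C[...,0]>620)&(abs(C[...,1]-27)<50)
    if m.sum(): print('stem top',np.percentile(C[m][:,2],[50,95]))
E
python3 grip.py
```

```text
now [ 552.9 -244.9  202.5] press [ -15.2 -280.5  202.5] f [-10.    1.5  31.6] w -0.1 t 18.1
top 51 [array([ -23. , -271.3,  192. ]), array([ -19.5, -245.5,  200.9]), array([  -8.6, -225.4,  280.2])]
stem top [275.93049401 278.73413256]
side 97 [array([ -22. , -316. ,  193.4]), array([ -16. , -298.2,  199.6]), array([ -10.6, -234.6,  205. ])]
```

Request:
jog_arm(plan=[{"tx": 0,"ty": 0,"tz": -0.15,"wx": 0,"wy": 0,"wz": 0,"claw": 1},{"tx": 0,"ty": 0,"tz": -0.3,"wx": 0,"wy": 0,"wz": 0,"claw": 1},{"tx": 0.2,"ty": 0,"tz": -0.5,"wx": 0,"wy": 0,"wz": 0,"claw": 1},{"tx": 0.2,"ty": 0,"tz": -0.5,"wx": 0,"wy": 0,"wz": 0,"claw": 1},{"tx": 0.2,"ty": 0,"tz": -0.5,"wx": 0,"wy": 0,"wz": 0,"claw": 1},{"tx": 0.2,"ty": 0,"tz": -0.5,"wx": 0,"wy": 0,"wz": 0,"claw": 1}])

```text
clock: 18.8
eef_pos: [493.4, -242.0, 351.9]
tool_rot: [3.141, 0.001, 3.053]
force: [-0.1, 0.4, -0.4]
width: -0.1
gripper_force: 0.0
```

```bash
python3 grip.py; python3 tab.py
python3 - <<'E'
from path import *
p=shot('side','s9')
a=p['img'][130:310,200:460,::-1];cv2.imwrite('pics/s9c.png',cv2.resize(a,(780,540)))
for r in ctrl.trace(p,'round_die')[:1]+ctrl.trace(p,'square_die')[:1]:
    C=cloud(p);print(np.median(C[r['pixels']],0).round())
E
```

```text
now [ 493.4 -242.   351.9] press [ -74.7 -282.8  351.9] f [-0.1  0.4 -0.4] w -0.1 t 18.8
top 40 [array([ -17. , -303.9,  193.9]), array([ -18.8, -244.3,  200.9]), array([  -9.5, -226.9,  203.9])]
stem top [276.42758718 279.31614274]
side 195 [array([ -21.3, -315.4,  193.5]), array([ -15.3, -279.3,  200.2]), array([  -8.7, -232.3,  204.7])]
stem top [274.93263918 277.66913408]
top 7 [array([ 76.7, -90.2, 262.7]), array([ 77.6, -87.4, 264.5]), array([ 79.3, -82.5, 267.4])]
side 74 [array([ 79.9, -97.5, 241.6]), array([ 91.5, -92.9, 261. ]), array([101.8, -82.3, 268.2])]
now [ 493.1 -241.1  350.6] press [ -75.1 -282.   350.6] f [-0.9  1.5  0.7] w 0.3 t 19.05
[ 593. -221.  201.]
[ 543. -100.   43.]
```

View pics/s9c.png

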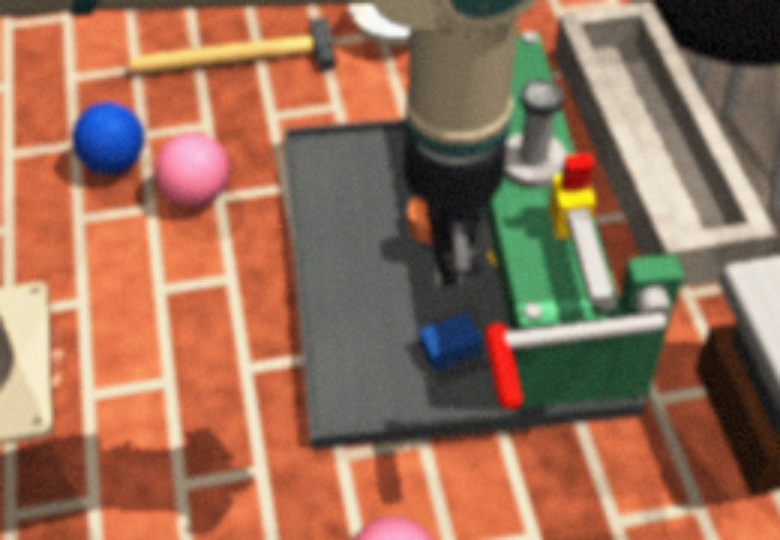

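Picture: handle level at (505,365), ram stem down by 18–19, tab at its released end (580,170), dies and bystanders in place, robot clear.

```bash
python3 -c "
from cell import ctrl
print(ctrl.finish_job())"
```

```text
the job is handed in; nothing more can be done
None
```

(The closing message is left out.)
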